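# Seal the food tub: press the lid home, then snap its four clips corner to opposite corner

### The job

Seal the food tub on the chopping board: first press the raised lid straight down until it is fully home, then snap the four orange clips shut over the rim, each pressed fully home, going to the diagonally opposite corner for the second clip so that the seal closes evenly. Press firmly but gently - never harder than about 20 newtons anywhere - and leave the jars and the salt shaker standing where they are.

Things in the scene. Friction and masses are not known exactly. Their poses are not given: they have to be found in the camera images.
- tub: pale food tub, 180 (x) x 140 (y) x 80 mm high, fixed on the 24 mm chopping board. Origin: centre of its underside, z up, x along its long side, away from the robot; turned up to 0.3 rad. Teal lid 188 x 144 x 8 mm, laid on by hand: up to 6 mm off the tub's centre in x, 8 mm in y and 0.02 rad askew. No pose given here shows that: feel for it. It does not shift sideways
- lid_pad (a point): point of the tub, 94 mm above its origin: where the top of the lid's round press pad (62 mm across, 6 mm high, in the lid's middle, sprung: it gives about 3.5 N per mm, 6 mm in all) is with the lid home and centred
- lid (a joint): height of the lid above home, m: 0 = home; starts 0.005 to 0.008 raised, level. It slides straight down under about 4 to 6 N on the pad, stays where it is left, then meets a hard stop; 10 to 14 N brings it home (under 0.0015)
- near_left_hinge (a point): point of the tub: middle of the near left clip's hinge axis (parallel to tub x) if lid were home and centred: tub x -50, y +78, z 85 mm. Each clip: flap 44 wide, 4 thick, hanging 32 mm from the hinge, with a rounded press bar (radius 5, length 40 mm) along it, its axis 26 mm below and 4 mm outside the hinge axis when shut; it stands 9 mm out when shut, about 25 mm fully open
- far_left_hinge (a point): point of the tub: middle of the far left clip's hinge axis (parallel to tub x) if lid were home and centred: tub x +50, y +78, z 85 mm. To shut a clip push its bar towards the tub and slightly down along its swing, shut fingertips reaching about 9 mm below the bar's axis. The bar is slippery. Over 45 mm is free under the clips
- near_right_hinge (a point): point of the tub: middle of the near right clip's hinge axis (parallel to tub x) if lid were home and centred: tub x -50, y -78, z 85 mm. Pushed, a clip resists with 3 to 6 N, then up to 9 to 12 N as its hook rides over the rim; this eases in the last 2 to 3 mm, then it meets a hard stop: home. It stays where it is left
- far_right_hinge (a point): point of the tub: middle of the far right clip's hinge axis (parallel to tub x) if lid were home and centred: tub x +50, y -78, z 85 mm. The slip alone need not bring a clip fully home: 13 to 15 N on its bar does, pushed slowly (15 mm/s). Over 20 N is too hard
- clip_near_left (a joint): angle of the orange near left clip, rad: 0 = shut, hanging straight down; grows as its lower end swings out from the tub; starts 0.50 to 0.70. Fully home: under 0.04
- clip_far_left (a joint): angle of the orange far left clip, rad: 0 = shut, hanging straight down; grows as its lower end swings out from the tub; starts 0.50 to 0.70. Fully home: under 0.04
- clip_near_right (a joint): angle of the orange near right clip, rad: 0 = shut, hanging straight down; grows as its lower end swings out from the tub; starts 0.50 to 0.70. Fully home: under 0.04
- clip_far_right (a joint): angle of the orange far right clip, rad: 0 = shut, hanging straight down; grows as its lower end swings out from the tub; starts 0.50 to 0.70. Fully home: under 0.04
- honey_jar: glass honey jar with a white lid, 58 x 62 x 99 mm, origin at the centre of its foot; bystander beyond the tub's far end
- spice_jar: spice jar with a dark cap and green label, 44 mm wide, 105 mm high, origin at the centre of its foot; bystander beyond the tub's far end
- salt_shaker: glass salt shaker with a grey dome, 44 mm wide, 90 mm high, origin at the centre of its foot; bystander on the worktop right of the board

How it is judged (in metres and radians):
On the way, in this order (a step that is already met when the one before it is completed fails the run):
1. the lid is pressed home, all four clips still open (value of joint lid below 0.0015 m and value of joint each of clip_near_left, clip_far_left, clip_near_right, clip_far_right above 0.06 rad), for 0.1 s.
2. two clips at opposite corners are fully home, the other two still open (((value of joint each of clip_near_left, clip_far_right below 0.04 rad and value of joint each of clip_far_left, clip_near_right above 0.06 rad) or (value of joint each of clip_far_left, clip_near_right below 0.04 rad and value of joint each of clip_near_left, clip_far_right above 0.06 rad))), for 0.1 s.
At the end, for the whole second after the job is handed in: The lid is within 1.5 mm of home, all four clips read under 0.04 rad (fully home), and the honey jar, spice jar and salt shaker stand upright and still (value of joint lid below 0.0015 m and value of joint each of clip_near_left, clip_far_left, clip_near_right, clip_far_right below 0.04 rad and angle between each of honey_jar, spice_jar, salt_shaker's own z axis and vertical below 0.2 rad and linear speed of each of honey_jar, spice_jar, salt_shaker below 0.02 m/s); the robot touches nothing.
It fails at once if the robot presses on anything with more than 22 N (contact force between any of the fingers, the arm and anything else above 22 N).
It fails at once if a clip is closed while the lid is still raised (value of joint lid above 0.002 m and value of joint any of clip_near_left, clip_far_left, clip_near_right, clip_far_right below 0.06 rad).
It fails at once if the first two clips closed are neighbours instead of opposite corners ((value of joint each of clip_near_left, clip_far_left below 0.06 rad and value of joint each of clip_near_right, clip_far_right above 0.06 rad) or (value of joint each of clip_near_right, clip_far_right below 0.06 rad and value of joint each of clip_near_left, clip_far_left above 0.06 rad) or (value of joint each of clip_near_left, clip_near_right below 0.06 rad and value of joint each of clip_far_left, clip_far_right above 0.06 rad) or (value of joint each of clip_far_left, clip_far_right below 0.06 rad and value of joint each of clip_near_left, clip_near_right above 0.06 rad)).
It fails at once if a bystander is shifted by more than 15 mm or tipped (distance of any of honey_jar, spice_jar, salt_shaker from where it was at the start of the episode above 0.015 m or angle between any of honey_jar, spice_jar, salt_shaker's own z axis and vertical above 0.3 rad).
It also fails if it takes over 72 s, if anything falls off the work surface, if the arm or the gripper's body presses on something with over 40 N, if the wrist force passes 120 N, or if a joint passes its speed limit or range.

### The arm

A 6-joint arm with a two-finger parallel gripper is mounted at the origin on a cart in front of the work surface, level with it; the furniture and walls round the work are solid. World frame = base frame: x ahead of the robot, y to its left, z up, the work surface at z = 0. Lengths are in m, angles in degrees, forces in N, time in s.
With the tool pointing down it reaches from about 0.4 to 0.825 m from the base axis. Payload 7 kg.
Tool frame: the origin (TCP) lies on the centre line of the jaws, within the pads' length; the fingertips stand 19 mm ahead of it and the grasp point (between the pads) is the TCP (r.tip_extent is the distance from the TCP to the fingertips, in m); z points along the fingers, y is the line along which they close (so a half turn about z gives the same grasp; the last joint's range is limited). The gripper opens to 88 mm and grips with 3 to 60 N. Pads are 19 mm wide; open, the fingers measure 130 mm over their backs; the gripper's body (78 mm by 193 mm) begins 47 mm behind the grasp point.
Start: joints at [-49.326, 20.546, 0.682, 0, -70.136, -16.507], TCP at [0.276, -0.616, 0.218] pointing down, gripper open.
Joint ranges: [-176.03, 176.03], [-82.01, 121.73], [-58.28, 71.71], [-173.87, 95.51], [-174.79, -0.11], [-173.66, 173.66]. Speed limits (degrees/s): [136.94, 136.94, 172.46, 180, 180, 180].

### API

Orientations are given as [roll, pitch, yaw] about the fixed x, y, z axes, in that order (R = Rz(yaw) Ry(pitch) Rx(roll)).
In Python, from plant import r gives the robot as it stands. The module is installed in compiled form; this text tells all that it offers.
- The arm moves only by the tool jog_arm, never from a script. Its argument "deltas" is a list that holds one entry, the list of rows, each a list of 5 numbers: the opening, from -1 (shut) to 1 (fully open), then the shift along the world's x, y, z in cm, then the turn about the world's z in rad. In form: [[[claw, dx, dy, dz, turn], ...]]. A call has 1 to 8 rows; each row shifts and turns the commanded pose from where the row before left it; what a row does not reach is not made up. A row lasts 1/8 s, in which the tool goes at most 62.5 mm and 10.7 degrees, less where a joint would pass 70% of its speed; a pose out of reach is approached as far as the arm can. A call with a gripper value outside its range is refused whole. The fingers move at their own pace and stop on an object; "force" is the grip in N (left out, the last holds). Time passes only in rows, so rows that do not move let the fingers close. It gives the time, the measured TCP pose, the force, the opening and the grip force at its end, in the units of the state.
- r.get_state(): the state, without advancing time (a new reading comes with each control period).
- r.capture(name): name is "scene" or "top"; returns the picture (480x640x3 uint8, blue, green, red); there is no depth.
- r.camera_info(name): a dict with "fx", "fy", "cx", "cy" (pixels), "k1" (the pictures are not rectified: a ray, as slopes to the right and down, at radius r is drawn at 1 + k1 r^2 times it, then the intrinsics apply), "view" (4x4, takes a point from world to camera coordinates). Camera axes: x right, y up, looking along -z (the intrinsics and any distortion apply to the point x, -y, -z); pixel columns grow to the right and rows downward; lengths in m; the calibration is good to about 2 mm. A picture is of the moment at which its call begins. camera_info takes no time and is no camera call.
- r.close_job(): hands the job in; it is judged then, once.
The state is a dict: "time_s": time; "joints": joint angles; "qd": joint speeds; "joint_torque": joint torques, N m; "tcp_pos": TCP position; "eef_rot": TCP orientation; "contact_force": force on the tool from outside, world axes, zero at the start; "moment": the same for the moment, N m; "gripper_width": finger opening in m; "gripper_force": force on a finger pad.
Only numpy, scipy, OpenCV 4.12 (cv2) and the standard library are available. Lean on these libraries where they do the work, as an engineer would, in place of code of your own. Each camera call takes 0.05 s, during which the arm holds its last target. There are 200 camera calls.

## Working session

There is one attempt and no reset: what is moved stays moved. The work goes in short steps, Python scripts to look and compute and a tool call to move; the robot and the scene stay as the last step left them, time stands still between calls to the robot, and variables do not carry over. Pictures are saved under pics/ and viewed, at most 10 in all, crops included, and the job is handed in when it is done.

Besides the shell and the picture viewer there is one more tool, called after "Call:" by a JSON object that holds its "api" and its "payload". jog_arm: Moves the arm, as the interface text tells. Its arguments: {"type":"object","properties":{"deltas":{"type":"array"},"force":{"type":"number"}},"required":["deltas"]}

```bash
mkdir -p pics; python3 - <<'E'
from plant import r
import cv2,numpy as np
for n in("scene","top"):
    cv2.imwrite(f"pics/{n}0.png",r.capture(n)); i=r.camera_info(n); print(n,{k:i[k] for k in("fx","fy","cx","cy","k1")}); print(np.round(i["view"],4))
s=r.get_state(); print({k:np.round(v,4) for k,v in s.items()})
E
```

```text
scene {'fx': 561.4668024581564, 'fy': 561.4668024581564, 'cx': 319.90568686915884, 'cy': 234.362827081982, 'k1': -0.05016485439784974}
[[-0.8888 -0.4581 -0.0164  0.5105]
 [ 0.336  -0.6754  0.6565 -0.2769]
 [-0.3118  0.578   0.7541 -0.9383]
 [ 0.      0.      0.      1.    ]]
top {'fx': 592.5354611843792, 'fy': 592.5354611843792, 'cx': 319.4039596105257, 'cy': 241.7800150850034, 'k1': -0.08440732103420022}
[[ 0.0169 -0.9998  0.006  -0.0522]
 [ 0.998   0.0172  0.0607 -0.5754]
 [-0.0608  0.005   0.9981 -1.2319]
 [ 0.      0.      0.      1.    ]]
{'time_s': np.float64(0.1), 'joints': array([-4.93252e+01,  2.05845e+01,  6.38300e-01, -1.92000e-02,
       -7.01352e+01, -1.65057e+01]), 'qd': array([-0.1119, -0.1285,  0.0976,  0.1023,  0.1228,  0.0753]), 'joint_torque': array([-2.00000e-03, -5.84162e+01,  2.93752e+01,  7.01550e+00,
        1.02000e-02, -1.00000e-04]), 'tcp_pos': array([ 0.2761, -0.6154,  0.217 ]), 'eef_rot': array([ 1.799169e+02, -5.800000e-03, -1.558375e+02]), 'contact_force': array([ 0.3351,  0.0402, -0.0303]), 'moment': array([-0.0174,  0.0343, -0.0339]), 'gripper_force': np.float64(0.0), 'gripper_width': np.float64(0.0879)}
```

View pics/top0.png

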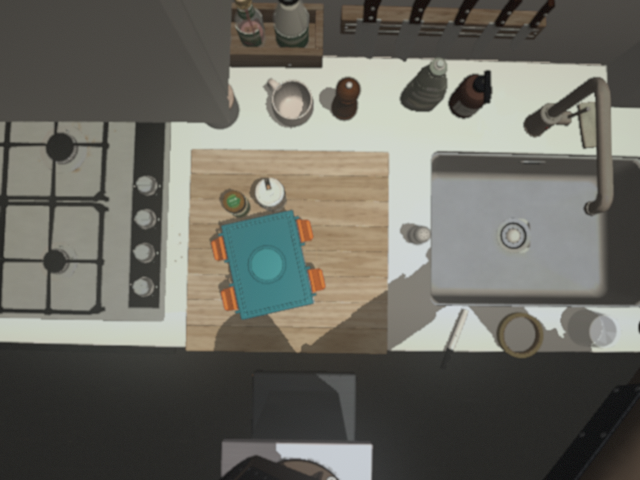

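View pics/scene0.png

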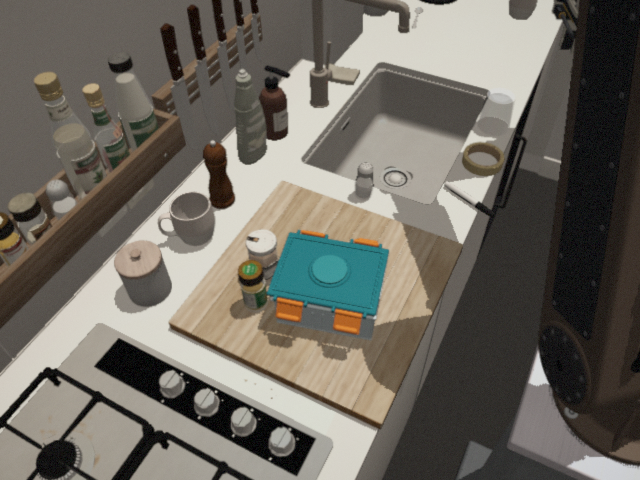

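```bash
cat > h.py <<'E'
import cv2,numpy as np
from plant import r
def cast(n,px,z):
    i=r.camera_info(n); V=np.array(i["view"]); K=np.array([[i["fx"],0,i["cx"]],[0,i["fy"],i["cy"]],[0,0,1.]])
    u=cv2.undistortPoints(np.float64(px).reshape(-1,1,2),K,np.array([i["k1"],0,0,0])).reshape(-1,2)
    d=np.c_[u[:,0],-u[:,1],-np.ones(len(u))]@V[:3,:3]; c=-V[:3,:3].T@V[:3,3]
    return c+d*((z-c[2])/d[:,2])[:,None]
def mask(im,lo,hi):
    h=cv2.cvtColor(im,cv2.COLOR_BGR2HSV); return cv2.inRange(h,np.array(lo),np.array(hi))
E
python3 - <<'E'
from h import *
for n in("top","scene"):
    im=cv2.imread(f"pics/{n}0.png")
    m=mask(im,(80,80,40),(100,255,255)); m=cv2.morphologyEx(m,cv2.MORPH_CLOSE,np.ones((5,5)))
    c=max(cv2.findContours(m,0,1)[0],key=cv2.contourArea)
    w=cast(n,c.reshape(-1,2),.1185)[:,:2]
    b=cv2.minAreaRect(np.float32(w*1000)); print(n,"lid",b,np.round(cv2.boxPoints(b),1).tolist())
    hull=cv2.convexHull(c); q=cv2.approxPolyDP(hull,.03*cv2.arcLength(hull,True),True).reshape(-1,2)
    print(" px",q.tolist(),np.round(cast(n,q,.1185)*1000,1)[:,:2].tolist())
    m=mask(im,(4,150,60),(20,255,255))
    N,l,st,ce=cv2.connectedComponentsWithStats(m)
    for k in range(1,N):
        if st[k][4]>40:
            p=np.argwhere(l==k)[:,::-1]; w=cast(n,p,.095)[:,:2]*1000
            print(" orange",st[k].tolist(),np.round(ce[k],1),cv2.minAreaRect(np.float32(w)))
im=cv2.imread("pics/top0.png")[190:330,190:450]; cv2.imwrite("pics/crop0.png",cv2.resize(im,None,fx=3,fy=3,interpolation=2))
print("bystanders", np.round(cast("top",[(235,200),(268,192)],.123),3)[:,:2].tolist(), np.round(cast("top",[(420,234)],.06),3)[:,:2].tolist())
E
```

```text
top lid ((525.0593872070312, 59.032474517822266), (185.35467529296875, 156.6041259765625), 13.801875114440918) [[416.3999938964844, 113.0], [453.70001220703125, -39.099998474121094], [633.7000122070312, 5.099999904632568], [596.4000244140625, 157.1999969482422]]
 px [[291, 211], [312, 302], [242, 318], [222, 226]] [[629.1, 14.3], [453.6, -29.6], [420.4, 104.8], [597.6, 148.0]]
 orange [297, 220, 16, 21, 238] [304.8 230. ] ((595.4703979492188, -12.925348281860352), (42.6060791015625, 23.63512420654297), 13.147727012634277)
 orange [212, 237, 14, 23, 221] [218.5 248.7] ((555.0574951171875, 158.19097900390625), (42.43751525878906, 22.72174835205078), 13.613954544067383)
 orange [309, 269, 16, 23, 270] [316.4 279.3] ((497.4530334472656, -37.84523010253906), (43.23374557495117, 25.51132583618164), 12.333120346069336)
 orange [221, 288, 16, 22, 252] [228.8 298.8] ((455.8114013671875, 135.01483154296875), (41.39716720581055, 24.417150497436523), 13.476483345031738)
scene lid ((523.3467407226562, 59.957237243652344), (187.66183471679688, 160.72030639648438), 13.5693941116333) [[413.299987792
[... 638 characters left out ...]
87963867, 8.780430793762207), 13.365920066833496)
 orange [354, 238, 24, 8, 116] [366.2 241.6] ((500.91534423828125, -48.87507247924805), (43.658329010009766, 12.707280158996582), 12.972798347473145)
 orange [239, 260, 23, 20, 181] [250.4 270. ] ((660.5811157226562, 104.50215148925781), (39.846717834472656, 43.31084060668945), 32.64540100097656)
 orange [276, 298, 27, 24, 515] [288.7 309.3] ((556.7364501953125, 148.05149841308594), (44.46435546875, 44.454742431640625), 22.067733764648438)
 orange [333, 309, 29, 25, 553] [347.  321.1] ((458.08685302734375, 124.57177734375), (45.05809020996094, 42.18854904174805), 15.001596450805664)
bystanders [[0.648, 0.123], [0.665, 0.06]] [[0.593, -0.248]]
```

View pics/crop0.png

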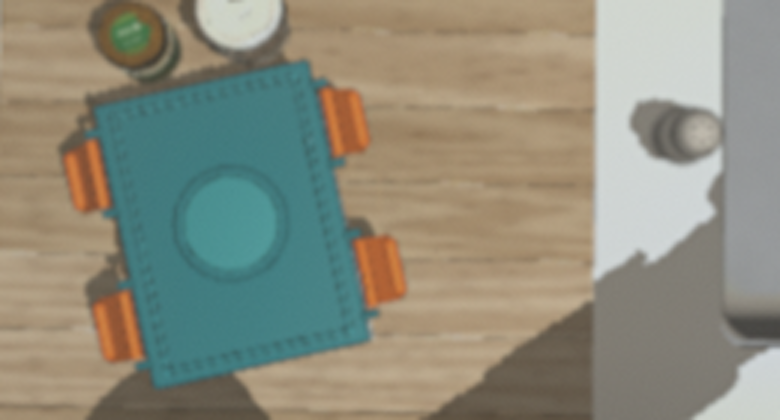

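Call:
{"api": "jog_arm", "payload": {"deltas": [[[-1,1.55,4.22,0,0.087],[-1,1.55,4.22,0,0.087],[-1,1.55,4.22,0,0.087],[-1,1.55,4.22,0,0.087],[-1,1.55,4.22,0,0.087],[-1,1.55,4.22,0,0.087],[-1,1.55,4.22,0,0.087],[-1,1.55,4.22,0,0.087]]], "force": 30}}

```text
time_s: 1.1
tcp_pos: [0.4004, -0.2768, 0.2177]
eef_rot: [180.0, 0.0, -115.8]
contact_force: [0.7, 0.6, -0.8]
gripper_width: 0.0133
gripper_force: 0.0
```

Call:
{"api": "jog_arm", "payload": {"deltas": [[[-1,1.55,4.22,-0.5,0.087],[-1,1.55,4.22,-0.5,0.087],[-1,1.55,4.22,-0.5,0.087],[-1,1.55,4.22,-0.5,0.087],[-1,1.55,4.22,-0.5,0.087],[-1,1.55,4.22,-0.5,0.087],[-1,1.55,4.22,-0.5,0.087],[-1,1.55,4.22,-0.5,0.087]]]}}

```text
time_s: 2.1
tcp_pos: [0.5244, 0.0608, 0.1775]
eef_rot: [180.0, 0.0, -75.9]
contact_force: [-0.2, -0.9, -0.3]
gripper_width: 0.0003
gripper_force: 0.0
```

Call:
{"api": "jog_arm", "payload": {"deltas": [[[-1,0,0,0,0],[-1,0,0,0,0]]]}}

```text
time_s: 2.35
tcp_pos: [0.5238, 0.0593, 0.1774]
eef_rot: [179.9, -0.0, -76.1]
contact_force: [-0.3, -0.4, 0.1]
gripper_width: 0.0007
gripper_force: 0.0
```

Call:
{"api": "jog_arm", "payload": {"deltas": [[[-1,0,0,-1.2,0],[-1,0,0,-1.2,0],[-1,0,0,-0.4,0],[-1,0,0,-0.2,0],[-1,0,0,-0.2,0],[-1,0,0,-0.2,0],[-1,0,0,-0.15,0]]]}}

```text
time_s: 3.22
tcp_pos: [0.5244, 0.0595, 0.1424]
eef_rot: [-180.0, 0.0, -76.1]
contact_force: [-0.1, 0.3, 0.3]
gripper_width: 0.0005
gripper_force: 0.0
```

Call:
{"api": "jog_arm", "payload": {"deltas": [[[-1,0,0,-0.15,0],[-1,0,0,-0.15,0]]]}}

```text
time_s: 3.48
tcp_pos: [0.5244, 0.0594, 0.1393]
eef_rot: [-180.0, 0.0, -76.1]
contact_force: [-0.6, 0.2, -0.1]
gripper_width: 0.0002
gripper_force: 0.0
```

Call:
{"api": "jog_arm", "payload": {"deltas": [[[-1,0,0,-0.15,0],[-1,0,0,0,0]]]}}

```text
time_s: 3.72
tcp_pos: [0.5242, 0.0593, 0.1377]
eef_rot: [180.0, -0.0, -76.1]
contact_force: [-0.5, 0.0, -0.1]
gripper_width: 0.0001
gripper_force: 0.0
```

```bash
python3 - <<'E'
from h import *
print(r.tip_extent)
im=r.capture("scene"); cv2.imwrite("pics/s1.png",cv2.resize(im[180:360,220:460],None,fx=3,fy=3,interpolation=2))
s=r.get_state(); print(s["contact_force"],s["tcp_pos"])
E
```

```text
0.019
[-0.74655605 -0.29489949 -0.29582723] [0.52427977 0.0593494  0.13779173]
```

View pics/s1.png

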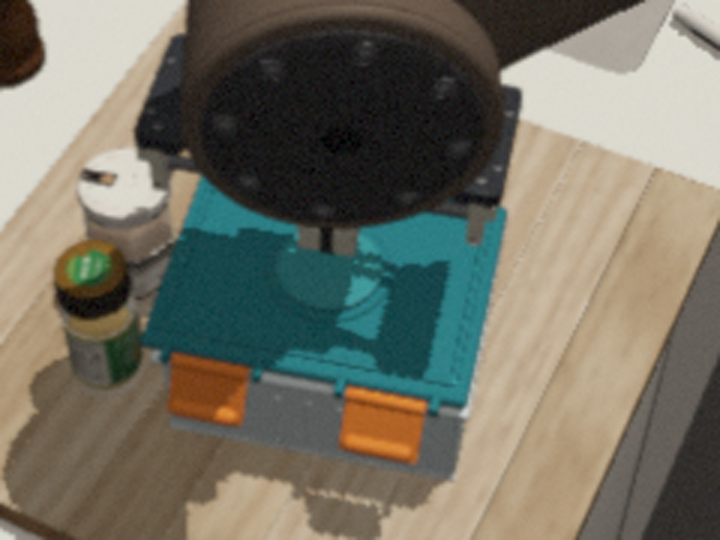

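Call:
{"api": "jog_arm", "payload": {"deltas": [[[-1,0,0,-0.1,0],[-1,0,0,-0.1,0]]]}}

```text
time_s: 4.03
tcp_pos: [0.5243, 0.0594, 0.1358]
eef_rot: [-180.0, 0.0, -76.1]
contact_force: [0.1, -0.7, -0.2]
gripper_width: 0.0004
gripper_force: 0.0
```

Call:
{"api": "jog_arm", "payload": {"deltas": [[[-1,0,0,-0.1,0],[-1,0,0,-0.1,0]]]}}

```text
time_s: 4.28
tcp_pos: [0.5243, 0.0594, 0.1338]
eef_rot: [180.0, -0.0, -76.1]
contact_force: [0.6, -0.2, 0.6]
gripper_width: 0.0005
gripper_force: 0.0
```

Call:
{"api": "jog_arm", "payload": {"deltas": [[[-1,0,0,-0.1,0],[-1,0,0,-0.05,0]]]}}

```text
time_s: 4.53
tcp_pos: [0.5243, 0.0594, 0.1323]
eef_rot: [180.0, -0.0, -76.1]
contact_force: [-0.5, -0.5, -0.6]
gripper_width: 0.0002
gripper_force: 0.0
```

Call:
{"api": "jog_arm", "payload": {"deltas": [[[-1,0,0,-0.1,0],[-1,0,0,-0.05,0]]]}}

```text
time_s: 4.78
tcp_pos: [0.5243, 0.0594, 0.1308]
eef_rot: [180.0, 0.0, -76.1]
contact_force: [-1.4, 0.3, -0.1]
gripper_width: 0.0004
gripper_force: 0.0
```

```bash
python3 - <<'E'
from h import *
s=r.get_state(); print({k:np.round(s[k],3) for k in("contact_force","moment","tcp_pos","joint_torque")})
im=r.capture("scene"); cv2.imwrite("pics/s2.png",cv2.resize(im[230:310,270:390],None,fx=6,fy=6,interpolation=2))
E
```

```text
{'contact_force': array([-1.354,  0.291, -0.145]), 'moment': array([-0.042,  0.103,  0.012]), 'tcp_pos': array([0.524, 0.059, 0.131]), 'joint_torque': array([ 0.0000e+00, -4.1157e+01,  2.5288e+01,  6.0310e+00,  1.1000e-02,
        0.0000e+00])}
```

View pics/s2.png

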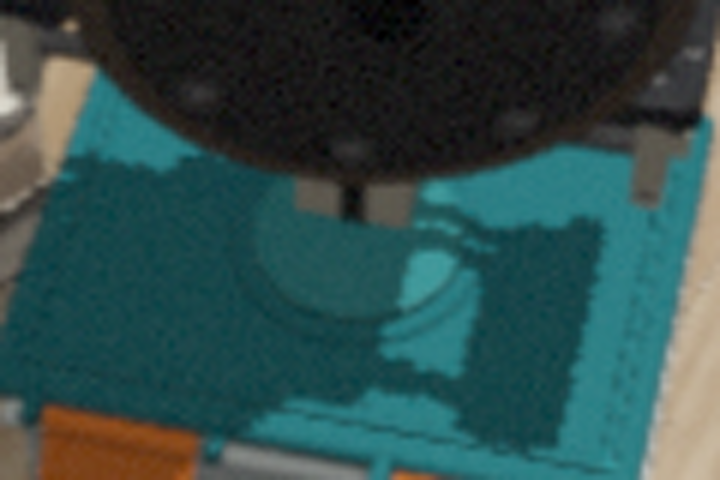

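```bash
python3 - <<'E'
from h import *
def ray(n,p):
    a=cast(n,[p],0)[0]; b=cast(n,[p],.2)[0]; return a,(b-a)/np.linalg.norm(b-a)
def tri(p,q):
    a,d=ray("top",p); b,e=ray("scene",q)
    t=np.linalg.lstsq(np.c_[d,-e],b-a,rcond=None)[0]; P,Q=a+t[0]*d,b+t[1]*e; return np.round((P+Q)*500,1),round(np.linalg.norm(P-Q)*1000,1)
for a,b in zip([[291,211],[312,302],[242,318],[222,226]],[[289,233],[388,250],[375,314],[267,294]]): print(tri(a,b))
# pad by colour: lighter teal
for n in("top","scene"):
    im=cv2.imread(f"pics/{n}0.png"); m=mask(im,(80,80,40),(100,255,255)); v=im[:,:,1].astype(float); 
    print(n,np.percentile(v[m>0],[10,50,80,90,95,98]))
    t=np.percentile(v[m>0],50)+12
    k=cv2.morphologyEx(((v>t)&(m>0)).astype(np.uint8),cv2.MORPH_OPEN,np.ones((3,3)))
    N,l,st,ce=cv2.connectedComponentsWithStats(k); j=1+np.argmax(st[1:,4]); print(st[j],ce[j]); globals()[n]=ce[j]
print("pad",tri(top,scene))
for z in(.106,.112,.118,.125):
    i=r.camera_info("scene");p=np.array(i["view"])@[.522,.069,z,1]; print(z,i["cx"]+i["fx"]*p[0]/-p[2],i["cy"]-i["fy"]*p[1]/-p[2])
E
```

```text
(array([629.1,  14.3, 118.4]), np.float64(0.1))
(array([451.9, -30.2, 116.8]), np.float64(3.4))
(array([418.5, 104.5, 116. ]), np.float64(3.6))
(array([597.4, 148.4, 114.4]), np.float64(1.0))
top [116. 124. 129. 137. 146. 149.]
[252 250  30  30 704] [266.69886364 264.16619318]
scene [115.  127.  130.  143.9 151.  152. ]
[313 255  34  27 728] [329.38873626 268.1510989 ]
pad (array([524.2,  58.5, 124.5]), np.float64(1.4))
0.106 327.4453590091258 279.29256495864007
0.112 327.4237194095491 277.23634402515
0.118 327.4018783867991 275.16098361804114
0.125 327.37613884470034 272.71518118560266
```

Call:
{"api": "jog_arm", "payload": {"deltas": [[[-1,0,0,-0.15,0],[-1,0,0,-0.15,0]]]}}

```text
time_s: 5.08
tcp_pos: [0.5243, 0.0594, 0.1278]
eef_rot: [180.0, 0.0, -76.1]
contact_force: [-0.2, -0.2, -0.1]
gripper_width: 0.0005
gripper_force: 0.0
```

Call:
{"api": "jog_arm", "payload": {"deltas": [[[-1,0,0,-0.15,0],[-1,0,0,-0.15,0]]]}}

```text
time_s: 5.32
tcp_pos: [0.5243, 0.0594, 0.1248]
eef_rot: [180.0, -0.0, -76.1]
contact_force: [-0.2, 0.3, -0.1]
gripper_width: 0.0006
gripper_force: 0.0
```

Call:
{"api": "jog_arm", "payload": {"deltas": [[[-1,0,0,-0.15,0],[-1,0,0,-0.15,0]]]}}

```text
time_s: 5.58
tcp_pos: [0.5243, 0.0594, 0.1217]
eef_rot: [180.0, 0.0, -76.1]
contact_force: [-0.4, 0.9, -0.8]
gripper_width: 0.0003
gripper_force: 0.0
```

Call:
{"api": "jog_arm", "payload": {"deltas": [[[-1,0,0,-0.15,0],[-1,0,0,-0.1,0]]]}}

```text
time_s: 5.82
tcp_pos: [0.5243, 0.0594, 0.1193]
eef_rot: [180.0, -0.0, -76.1]
contact_force: [-0.9, -0.6, 0.5]
gripper_width: 0.0006
gripper_force: 0.0
```

```bash
python3 - <<'E'
from h import *
s=r.get_state(); print({k:np.round(s[k],3) for k in("contact_force","tcp_pos")})
im=r.capture("scene"); a=cv2.resize(im[230:310,270:390],None,fx=5,fy=5,interpolation=2); cv2.imwrite("pics/s3.png",cv2.convertScaleAbs(a,alpha=1.8))
E
```

```text
{'contact_force': array([-0.873, -0.643,  0.455]), 'tcp_pos': array([0.524, 0.059, 0.119])}
```

View pics/s3.png

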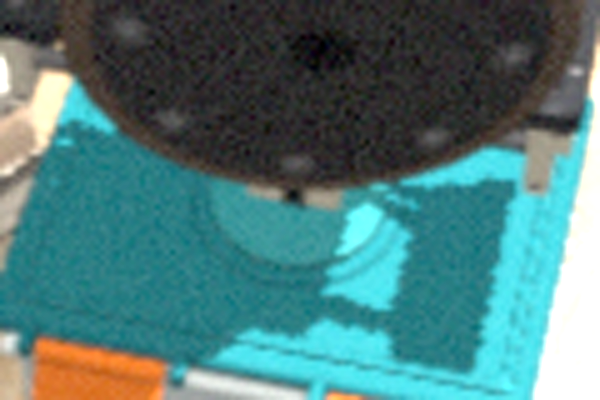

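```bash
python3 - <<'E'
from h import *
im=r.capture("scene"); cv2.imwrite("pics/s4.png",im)
m=mask(im,(4,150,40),(20,255,255)); N,l,st,ce=cv2.connectedComponentsWithStats(m)
for k in range(1,N):
    if st[k][4]>40: print(st[k].tolist(),np.round(ce[k],1))
g=(im.max(2).astype(int)-im.min(2)<25)&(im.max(2)>70)
for y in range(262,276): print(y,"".join("#" if g[y,x] else "." for x in range(300,360)), im[y,329].tolist())
E
```

```text
[203, 144, 22, 20, 269] [213.9 152.8]
[211, 176, 23, 32, 244] [224.3 193.3]
[0, 213, 8, 16, 52] [  3.6 219.6]
[239, 260, 23, 20, 173] [249.9 270. ]
[276, 298, 27, 24, 498] [288.7 309.5]
[333, 309, 29, 25, 553] [347. 321.]
262 ............................................................ [52, 54, 53]
263 ............................................................ [45, 44, 46]
264 ............................................................ [30, 31, 31]
265 ............................................................ [28, 30, 31]
266 ............................................................ [27, 27, 34]
267 ...................###...................................... [28, 32, 40]
268 ...................#######......#######..................... [21, 25, 25]
269 .....................#####.....########..................... [9, 13, 10]
270 ...............................#######...................... [30, 29, 13]
271 .................................#####...................... [68, 64, 23]
272 ............................................................ [87, 84, 35]
273 ............................................................ [85, 84, 31]
274 ............................................................ [84, 83, 27]
275 ............................................................ [86, 83, 32]
```

Call:
{"api": "jog_arm", "payload": {"deltas": [[[-1,0,0,-0.15,0],[-1,0,0,-0.15,0]]]}}

```text
time_s: 6.18
tcp_pos: [0.5243, 0.0594, 0.1163]
eef_rot: [-180.0, 0.0, -76.1]
contact_force: [-0.4, 0.5, -0.4]
gripper_width: 0.0008
gripper_force: 0.0
```

Call:
{"api": "jog_arm", "payload": {"deltas": [[[-1,0,0,-0.15,0],[-1,0,0,-0.1,0]]]}}

```text
time_s: 6.42
tcp_pos: [0.5243, 0.0594, 0.114]
eef_rot: [-180.0, -0.0, -76.1]
contact_force: [-2.4, 0.4, 3.5]
gripper_width: 0.0004
gripper_force: 1.9
```

Call:
{"api": "jog_arm", "payload": {"deltas": [[[-1,0,0,-0.1,0],[-1,0,0,-0.1,0]]]}}

```text
time_s: 6.68
tcp_pos: [0.5244, 0.0594, 0.1119]
eef_rot: [-180.0, -0.0, -76.1]
contact_force: [-1.4, -0.2, 3.1]
gripper_width: 0.0006
gripper_force: 1.9
```

Call:
{"api": "jog_arm", "payload": {"deltas": [[[-1,0,0,-0.1,0],[-1,0,0,0,0]]]}}

```text
time_s: 6.92
tcp_pos: [0.5244, 0.0594, 0.1108]
eef_rot: [-180.0, -0.0, -76.1]
contact_force: [-1.3, 0.2, 3.3]
gripper_width: 0.0002
gripper_force: 1.6
```

```bash
python3 - <<'E'
from h import *
s=r.get_state(); print({k:np.round(s[k],3) for k in("contact_force","moment","tcp_pos")})
i=r.camera_info("scene"); V=np.array(i["view"])
for b in(0,.0095):
  for z in(.12,.135,.15):
    p=V@[.431-.2368*b,.0366+.9715*b,z,1]; print(b,z,i["cx"]+i["fx"]*p[0]/-p[2],i["cy"]-i["fy"]*p[1]/-p[2])
E
```

```text
{'contact_force': array([-1.259,  0.207,  3.283]), 'moment': array([ 0.022,  0.474, -0.017]), 'tcp_pos': array([0.524, 0.059, 0.111])}
0 0.12 383.3901310954491 279.9443203747913
0 0.135 384.000815960081 274.6654359077285
0 0.15 384.62622310307415 269.2592890651563
0.0095 0.12 382.48141802339956 284.3411621608874
0.0095 0.135 383.0851164123571 279.0812177261124
0.0095 0.15 383.7034628640875 273.6936466524866
```

```bash
python3 - <<'E'
from h import *
F=[];M=[]
for k in range(6):
    s=r.get_state(); F.append(s["contact_force"]);M.append(s["moment"])
    im=r.capture("scene" if k<5 else "top")
    if k==4: a=im
b=im
print(np.mean(F,0).round(2),np.std(F,0).round(2),np.mean(M,0).round(3),np.std(M,0).round(3))
m=mask(a,(4,150,40),(20,255,255)); N,l,st,ce=cv2.connectedComponentsWithStats(m)
for k in range(1,N):
    if st[k][4]>40: print(st[k].tolist(),np.round(ce[k],1))
a=cv2.resize(a[190:340,250:420],None,fx=2.6,fy=2.6,interpolation=2);b=cv2.resize(b[180:330,200:340],None,fx=2.6,fy=2.6,interpolation=2)
cv2.imwrite("pics/s5.png",cv2.convertScaleAbs(np.hstack([a,b]),alpha=1.7))
E
```

```text
[-1.19 -0.21  3.2 ] [0.35 0.41 0.45] [0.047 0.492 0.007] [0.019 0.028 0.034]
[203, 144, 22, 19, 273] [213.8 152.8]
[211, 175, 23, 32, 258] [223.4 192.2]
[0, 213, 8, 16, 54] [  3.4 219.9]
[239, 260, 23, 20, 169] [249.8 270.1]
[276, 299, 27, 24, 498] [289. 311.]
[333, 310, 29, 26, 546] [346.9 322.5]
```

View pics/s5.png

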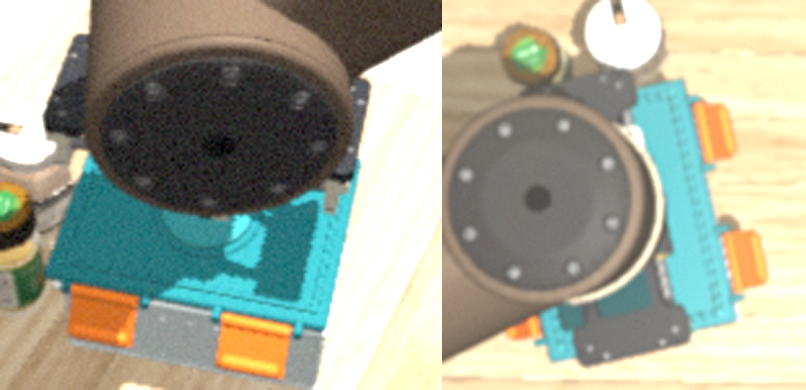

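```bash
python3 - <<'E'
from h import *
for z in(.14,.17,.2,.23):
    q=cast("top",[(273,207),(295.4,312.7)],z)[:,:2]; print(z,np.linalg.norm(q[0]-q[1]).round(3),(q.mean(0)+.039*np.array([-.2368,.9715])).round(4))
s=r.get_state(); print(s["joints"],s["joint_torque"])
E
```

```text
0.14 0.205 [0.5245 0.0625]
0.17 0.2 [0.5236 0.0609]
0.2 0.194 [0.5227 0.0593]
0.23 0.189 [0.5218 0.0576]
[ 2.77721536e+01  1.23760877e+01 -2.61589080e+01  5.69645395e-04
 -5.14618376e+01 -1.38533449e+01] [-1.03186278e-01 -4.06189013e+01  2.38188922e+01  5.61320722e+00
  3.12171690e-01 -1.01589887e-04]
```

Call:
{"api": "jog_arm", "payload": {"deltas": [[[-1,0,0,1,0],[-1,0,0,3,0],[-1,0,0,3,0],[-1,0,0,0,0]]]}}

```text
time_s: 7.72
tcp_pos: [0.5258, 0.0599, 0.1837]
eef_rot: [-179.7, 0.0, -76.1]
contact_force: [0.1, 0.5, -1.2]
gripper_width: 0.0005
gripper_force: 0.0
```

```bash
python3 - <<'E'
from h import *
s=r.get_state(); print({k:np.round(s[k],3) for k in("contact_force","moment","tcp_pos","joint_torque")})
cv2.imwrite("pics/c1.png",r.capture("scene"))
E
```

```text
{'contact_force': array([ 0.121,  0.547, -1.165]), 'moment': array([ 0.033,  0.15 , -0.017]), 'tcp_pos': array([0.526, 0.06 , 0.184]), 'joint_torque': array([-3.1000e-02, -3.9953e+01,  2.8146e+01,  6.7700e+00, -4.1500e-01,
       -1.0000e-03])}
```

Call:
{"api": "jog_arm", "payload": {"deltas": [[[1,0,0,0,0],[1,0,0,0,0],[1,0,0,0,0],[1,0,0,0,0],[1,0,0,0,0],[1,0,0,0,0]]]}}

```text
time_s: 8.52
tcp_pos: [0.5243, 0.0594, 0.1808]
eef_rot: [180.0, -0.0, -76.1]
contact_force: [0.2, 0.7, -0.1]
gripper_width: 0.0546
gripper_force: 0.0
```

```bash
python3 - <<'E'
from h import *
s=r.get_state(); print({k:np.round(s[k],3) for k in("contact_force","moment","tcp_pos","joint_torque")})
b=r.capture("scene"); a=cv2.imread("pics/c1.png"); s=np.s_[190:300,255:400]
o=np.hstack([cv2.resize(x[s],None,fx=2.7,fy=2.7,interpolation=2) for x in(a,b)]); cv2.imwrite("pics/c2.png",cv2.convertScaleAbs(o,alpha=1.7))
E
```

```text
{'contact_force': array([ 0.169,  0.743, -0.092]), 'moment': array([-0.004,  0.101, -0.02 ]), 'tcp_pos': array([0.524, 0.059, 0.181]), 'joint_torque': array([ 0.0000e+00, -3.9092e+01,  2.7202e+01,  6.4940e+00,  1.7000e-02,
        0.0000e+00])}
```

View pics/c2.png

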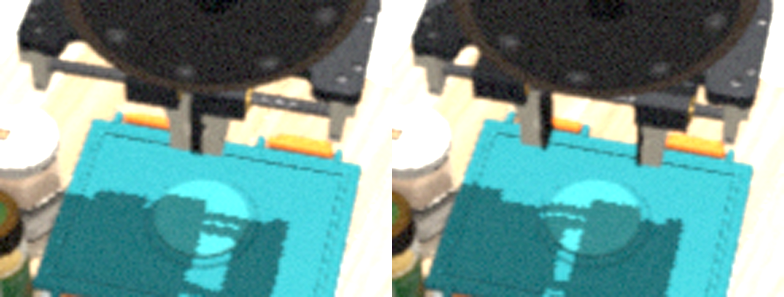

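```bash
python3 - <<'E'
from h import *
def ray(n,p):
    a=cast(n,[p],0)[0]; b=cast(n,[p],.2)[0]; return a,(b-a)/np.linalg.norm(b-a)
def tri(p,q):
    a,d=ray("top",p); b,e=ray("scene",q)
    t=np.linalg.lstsq(np.c_[d,-e],b-a,rcond=None)[0]; P,Q=a+t[0]*d,b+t[1]*e; return np.round((P+Q)*500,1),round(np.linalg.norm(P-Q)*1000,1)
for p,q in [((190,150),(174,323)),((389,152),(285,183)),((388,352),(463,243)),((187,352),(383,412))]: print("board",tri(p,q))
print("shaker top px",tri((424,234),(366,168)))
i=r.camera_info("scene");V=np.array(i["view"])
for z in(.162,.19):
  for b in(-.0095,.0095):
    p=V@[.5245-.2368*b,.0597+.9715*b,z,1]; print(z,b,i["cx"]+i["fx"]*p[0]/-p[2],i["cy"]-i["fy"]*p[1]/-p[2])
E
```

```text
board (array([761. , 232.7,  25.8]), np.float64(12.1))
board (array([ 767.5, -190.6,   12.2]), np.float64(10.1))
board (array([ 346.2, -190. ,   22.5]), np.float64(3.7))
board (array([345. , 224.6,  50.6]), np.float64(1.8))
shaker top px (array([ 591.7, -253. ,   77. ]), np.float64(0.7))
0.162 -0.0095 329.6594570953118 250.68236826027788
0.162 0.0095 327.1206772078213 259.2485353654452
0.19 -0.0095 329.6036740573568 239.95608075927078
0.19 0.0095 327.00576721551636 248.5782307153959
```

Call:
{"api": "jog_arm", "payload": {"deltas": [[[-1,0,0,0,0],[-1,0,0,-0.5,0],[-1,0,0,-0.9,0],[-1,0,0,-1.1,0],[-1,0,0,-1.1,0],[-1,0,0,-1.1,0],[-1,0,0,-1.1,0],[-1,0,0,-0.8,0]]]}}

```text
time_s: 9.57
tcp_pos: [0.5241, 0.0593, 0.114]
eef_rot: [180.0, -0.0, -76.1]
contact_force: [-0.5, 0.1, 0.6]
gripper_width: 0.0003
gripper_force: 0.0
```

Call:
{"api": "jog_arm", "payload": {"deltas": [[[-1,0,0,-0.2,0],[-1,0,0,-0.2,0],[-1,0,0,-0.15,0],[-1,0,0,-0.1,0],[-1,0,0,0,0]]]}}

```text
time_s: 10.2
tcp_pos: [0.5245, 0.0594, 0.1086]
eef_rot: [-180.0, 0.0, -76.1]
contact_force: [-1.8, -0.3, 3.5]
gripper_width: 0.0005
gripper_force: 1.7
```

Call:
{"api": "jog_arm", "payload": {"deltas": [[[-1,0,0,-0.1,0],[-1,0,0,0,0]]]}}

```text
time_s: 10.45
tcp_pos: [0.5245, 0.0594, 0.1077]
eef_rot: [-180.0, -0.0, -76.1]
contact_force: [-2.6, -0.9, 7.1]
gripper_width: 0.0004
gripper_force: 3.2
```

Call:
{"api": "jog_arm", "payload": {"deltas": [[[-1,0,0,-0.1,0],[-1,0,0,0,0]]]}}

```text
time_s: 10.7
tcp_pos: [0.5245, 0.0594, 0.107]
eef_rot: [-180.0, -0.0, -76.1]
contact_force: [-3.5, 0.4, 9.5]
gripper_width: -0.0
gripper_force: 4.5
```

Call:
{"api": "jog_arm", "payload": {"deltas": [[[-1,0,0,-0.08,0],[-1,0,0,0,0]]]}}

```text
time_s: 10.95
tcp_pos: [0.5245, 0.0594, 0.1064]
eef_rot: [-180.0, -0.0, -76.1]
contact_force: [-4.5, 0.7, 11.1]
gripper_width: 0.0005
gripper_force: 5.5
```

Call:
{"api": "jog_arm", "payload": {"deltas": [[[-1,0,0,-0.03,0],[-1,0,0,0,0]]]}}

```text
time_s: 11.2
tcp_pos: [0.5245, 0.0594, 0.1062]
eef_rot: [-180.0, -0.0, -76.1]
contact_force: [-4.5, 0.2, 11.3]
gripper_width: 0.001
gripper_force: 5.8
```

```bash
python3 - <<'E'
from h import *
F=[];M=[]
for k in range(3):
    s=r.get_state(); F.append(s["contact_force"]);M.append(s["moment"]); im=r.capture("scene")
print(np.mean(F,0).round(2),np.mean(M,0).round(3),s["tcp_pos"],s["joint_torque"])
m=mask(im,(4,150,40),(20,255,255)); N,l,st,ce=cv2.connectedComponentsWithStats(m)
for k in range(1,N):
    if st[k][4]>160: print(st[k].tolist(),np.round(ce[k],1))
# jars and honey via top0
im=cv2.imread("pics/top0.png")
w=cv2.inRange(im[170:215,250:290],(170,170,170),(255,255,255)); c=max(cv2.findContours(w,0,1)[0],key=cv2.contourArea)
(x,y),R=cv2.minEnclosingCircle(c); print("honey px",x+250,y+170,R,cast("top",[(x+250,y+170)],.123))
E
```

```text
[-4.6  -0.05 11.24] [-0.026  1.802  0.008] [0.52449695 0.05937767 0.10618272] [-2.26776442e-01 -3.69135618e+01  2.27150202e+01  5.13431624e+00
  1.52930539e+00  9.77813179e-04]
[203, 144, 22, 20, 275] [213.8 152.8]
[211, 176, 23, 32, 212] [224.8 192.8]
[239, 260, 23, 19, 173] [249.8 269.7]
[276, 300, 27, 24, 494] [289.1 311.7]
[333, 311, 29, 25, 547] [347.  323.2]
honey px 269.21117973327637 191.68633460998535 13.620512962341309 [[0.66560681 0.05722652 0.123     ]]
```

Call:
{"api": "jog_arm", "payload": {"deltas": [[[-1,0,0,-0.07,0],[-1,0,0,-0.03,0],[-1,0,0,0,0]]]}}

```text
time_s: 11.72
tcp_pos: [0.5246, 0.0594, 0.1055]
eef_rot: [-179.9, -0.0, -76.1]
contact_force: [-7.0, -0.4, 13.1]
gripper_width: 0.0005
gripper_force: 7.0
```

Call:
{"api": "jog_arm", "payload": {"deltas": [[[-1,0,0,1.0,0],[-1,0,0,3.5,0],[-1,-2,2.8,0,0],[-1,-2.9,4.2,0,0],[-1,-3,4.3,0,0],[-1,0,0,0,0]]]}}

```text
time_s: 12.48
tcp_pos: [0.444, 0.1747, 0.1494]
eef_rot: [-180.0, 0.0, -75.8]
contact_force: [-0.1, -0.2, -0.7]
gripper_width: 0.0004
gripper_force: 0.0
```

Call:
{"api": "jog_arm", "payload": {"deltas": [[[-1,0,0,-2,0],[-1,0,0,-3,0],[-1,0,0,-2.5,0],[-1,0,0,0,0]]]}}

```text
time_s: 12.98
tcp_pos: [0.4445, 0.1709, 0.0727]
eef_rot: [179.8, -0.1, -76.1]
contact_force: [0.4, 0.6, 0.3]
gripper_width: 0.0003
gripper_force: 0.0
```

```bash
python3 - <<'E'
from h import *
a=r.capture("scene")[220:360,280:430]; b=r.capture("top")[200:340,190:340]
cv2.imwrite("pics/n1.png",cv2.convertScaleAbs(np.hstack([cv2.resize(x,None,fx=2.6,fy=2.6,interpolation=2) for x in(a,b)]),alpha=1.6))
print(r.get_state()["tcp_pos"])
E
```

```text
[0.44589754 0.17219075 0.07473503]
```

View pics/n1.png

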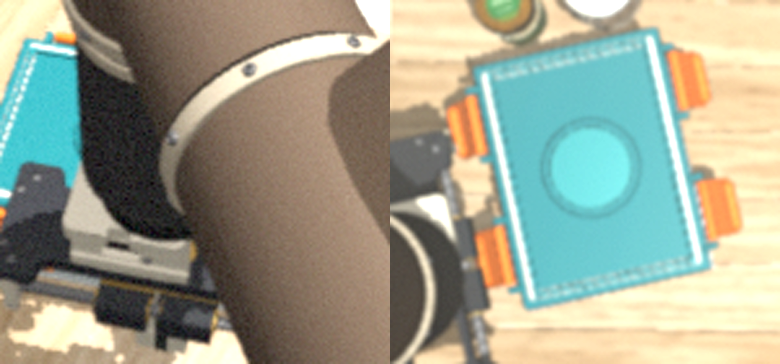

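```bash
python3 - <<'E'
from h import *
i=r.camera_info("scene");V=np.array(i["view"])
def pr(P):
    p=V@[*P,1]; return i["cx"]+i["fx"]*p[0]/-p[2],i["cy"]-i["fy"]*p[1]/-p[2]
for z in(.0557,.083,.11):
  for b in(-.0095,.0095): print(z,b,np.round(pr([.4459-.24*b,.1722+.97*b,z]),1))
# top: nearest dark-gripper column edge at rows of NL clip
t=r.capture("top"); cv2.imwrite("pics/t2.png",t)
E
```

```text
0.0557 -0.0095 [341.7 353.5]
0.0557 0.0095 [339.3 363.5]
0.083 -0.0095 [341.9 345.2]
0.083 0.0095 [339.5 355.3]
0.11 -0.0095 [342.1 336.7]
0.11 0.0095 [339.7 346.9]
```

Call:
{"api": "jog_arm", "payload": {"deltas": [[[-1,0.06,-0.24,-0.1,0],[-1,0.06,-0.24,-0.1,0],[-1,0.06,-0.24,-0.1,0],[-1,0.06,-0.24,0,0],[-1,0.06,-0.24,0,0]]]}}

```text
time_s: 13.75
tcp_pos: [0.4484, 0.1602, 0.0713]
eef_rot: [-180.0, 0.0, -76.1]
contact_force: [0.1, 0.1, 0.1]
gripper_width: 0.0003
gripper_force: 0.0
```

Call:
{"api": "jog_arm", "payload": {"deltas": [[[-1,0.045,-0.18,0,0],[-1,0.045,-0.18,0,0]]]}}

```text
time_s: 14.0
tcp_pos: [0.4493, 0.1579, 0.0711]
eef_rot: [-179.9, 0.1, -76.1]
contact_force: [-3.1, 8.0, -2.7]
gripper_width: 0.0002
gripper_force: 4.1
```

Call:
{"api": "jog_arm", "payload": {"deltas": [[[-1,0.045,-0.18,0,0],[-1,0.045,-0.18,0,0]]]}}

```text
time_s: 14.25
tcp_pos: [0.4505, 0.1545, 0.0713]
eef_rot: [-179.9, 0.1, -76.1]
contact_force: [-1.4, 4.3, -1.6]
gripper_width: 0.0005
gripper_force: 3.0
```

Call:
{"api": "jog_arm", "payload": {"deltas": [[[-1,0.045,-0.18,0,0],[-1,0.045,-0.18,0,0]]]}}

```text
time_s: 14.5
tcp_pos: [0.4514, 0.1505, 0.0713]
eef_rot: [-179.9, 0.1, -76.1]
contact_force: [-2.0, 4.7, -1.2]
gripper_width: 0.0005
gripper_force: 2.2
```

Call:
{"api": "jog_arm", "payload": {"deltas": [[[-1,0.045,-0.18,0,0],[-1,0.04,-0.16,0,0]]]}}

```text
time_s: 14.75
tcp_pos: [0.4522, 0.1469, 0.0713]
eef_rot: [-179.9, 0.1, -76.1]
contact_force: [-2.4, 8.9, -0.4]
gripper_width: 0.0005
gripper_force: 4.1
```

Call:
{"api": "jog_arm", "payload": {"deltas": [[[-1,0.035,-0.14,0,0]]]}}

```text
time_s: 14.88
tcp_pos: [0.4526, 0.1459, 0.0714]
eef_rot: [-179.9, 0.1, -76.1]
contact_force: [-3.2, 9.3, -0.4]
gripper_width: 0.0005
gripper_force: 4.5
```

Call:
{"api": "jog_arm", "payload": {"deltas": [[[-1,0.03,-0.12,0,0],[-1,0.025,-0.1,0,0]]]}}

```text
time_s: 15.12
tcp_pos: [0.4533, 0.1436, 0.0715]
eef_rot: [-179.9, 0.1, -76.1]
contact_force: [-1.9, 6.4, -1.3]
gripper_width: 0.0007
gripper_force: 3.2
```

Call:
{"api": "jog_arm", "payload": {"deltas": [[[-1,0.02,-0.08,0,0]]]}}

```text
time_s: 15.25
tcp_pos: [0.4534, 0.143, 0.0714]
eef_rot: [-179.9, 0.1, -76.1]
contact_force: [-3.9, 10.2, -1.0]
gripper_width: 0.0003
gripper_force: 5.6
```

Call:
{"api": "jog_arm", "payload": {"deltas": [[[-1,0.01,-0.04,0,0],[-1,0,0,0,0]]]}}

```text
time_s: 15.5
tcp_pos: [0.4534, 0.143, 0.0715]
eef_rot: [-179.9, 0.1, -76.1]
contact_force: [-3.2, 10.0, -1.4]
gripper_width: 0.0003
gripper_force: 5.6
```

Call:
{"api": "jog_arm", "payload": {"deltas": [[[-1,0.007,-0.03,0,0],[-1,0,0,0,0]]]}}

```text
time_s: 15.75
tcp_pos: [0.4534, 0.1429, 0.0715]
eef_rot: [-179.9, 0.2, -76.1]
contact_force: [-5.0, 12.1, -0.1]
gripper_width: 0.0005
gripper_force: 6.3
```

Call:
{"api": "jog_arm", "payload": {"deltas": [[[-1,0.007,-0.03,0,0],[-1,0,0,0,0]]]}}

```text
time_s: 16.0
tcp_pos: [0.4535, 0.1429, 0.0715]
eef_rot: [-179.9, 0.2, -76.1]
contact_force: [-6.4, 13.7, -0.8]
gripper_width: 0.0009
gripper_force: 7.0
```

Call:
{"api": "jog_arm", "payload": {"deltas": [[[-1,0.002,-0.01,0,0],[-1,0,0,0,0]]]}}

```text
time_s: 16.25
tcp_pos: [0.4535, 0.1429, 0.0715]
eef_rot: [-179.9, 0.2, -76.1]
contact_force: [-5.5, 13.9, -0.7]
gripper_width: 0.0005
gripper_force: 7.2
```

Call:
{"api": "jog_arm", "payload": {"deltas": [[[-1,-0.1,0.4,0,0],[-1,-0.4,1.6,0,0],[-1,0,0,3,0],[-1,0,0,4.9,0],[-1,2.77,-3.61,0,-0.037],[-1,2.77,-3.61,0,-0.037],[-1,2.77,-3.61,0,-0.037],[-1,2.77,-3.61,0,-0.037]]]}}

```text
time_s: 17.25
tcp_pos: [0.5597, 0.0153, 0.1502]
eef_rot: [180.0, -0.0, -84.6]
contact_force: [-0.4, 1.0, -0.4]
gripper_width: 0.0006
gripper_force: 0.0
```

Call:
{"api": "jog_arm", "payload": {"deltas": [[[-1,2.77,-3.61,0,-0.037],[-1,2.77,-3.61,0,-0.037],[-1,0,0,0,0],[-1,0,0,0,0]]]}}

```text
time_s: 17.75
tcp_pos: [0.6139, -0.0558, 0.1497]
eef_rot: [179.9, -0.0, -88.8]
contact_force: [-0.5, 0.1, 0.4]
gripper_width: 0.0005
gripper_force: 0.0
```

```bash
python3 - <<'E'
from h import *
s=r.get_state(); print({k:np.round(s[k],4) for k in("contact_force","tcp_pos","eef_rot")})
im=r.capture("scene"); cv2.imwrite("pics/s6.png",im)
m=mask(im,(4,150,60),(20,255,255)); N,l,st,ce=cv2.connectedComponentsWithStats(m)
for k in range(1,N):
    if st[k][4]>60: print(st[k].tolist(),np.round(ce[k],1))
E
```

```text
{'contact_force': array([-0.4549,  0.0592,  0.4441]), 'tcp_pos': array([ 0.6139, -0.0558,  0.1497]), 'eef_rot': array([ 1.799199e+02, -1.630000e-02, -8.882120e+01])}
[204, 144, 21, 14, 207] [213.9 151.1]
[302, 233, 23, 7, 85] [313.  235.7]
[355, 241, 23, 8, 115] [366.7 244.1]
[239, 261, 22, 18, 146] [249.9 269.7]
[276, 300, 27, 24, 510] [288.9 311.5]
[335, 311, 27, 19, 388] [347.8 320.3]
```

Call:
{"api": "jog_arm", "payload": {"deltas": [[[-1,0,0,-2,0],[-1,0,0,-3,0],[-1,0,0,-2.9,0],[-1,0,0,0,0]]]}}

```text
time_s: 18.3
tcp_pos: [0.6124, -0.0551, 0.0696]
eef_rot: [179.8, -0.0, -88.7]
contact_force: [-0.3, -0.4, 0.7]
gripper_width: 0.0005
gripper_force: 0.0
```

Call:
{"api": "jog_arm", "payload": {"deltas": [[[-1,-0.06,0.24,0,0],[-1,-0.06,0.24,0,0],[-1,-0.06,0.24,0,0],[-1,-0.06,0.24,0,0]]]}}

```text
time_s: 18.8
tcp_pos: [0.6122, -0.0461, 0.0718]
eef_rot: [-180.0, 0.0, -88.8]
contact_force: [1.2, 0.3, -0.2]
gripper_width: 0.0006
gripper_force: 0.0
```

Call:
{"api": "jog_arm", "payload": {"deltas": [[[-1,-0.045,0.18,0,0],[-1,-0.045,0.18,0,0]]]}}

```text
time_s: 19.05
tcp_pos: [0.6111, -0.0426, 0.0713]
eef_rot: [-180.0, -0.0, -88.8]
contact_force: [0.4, 0.5, 0.4]
gripper_width: 0.0007
gripper_force: 0.0
```

Call:
{"api": "jog_arm", "payload": {"deltas": [[[-1,-0.045,0.18,0,0],[-1,-0.045,0.18,0,0]]]}}

```text
time_s: 19.3
tcp_pos: [0.6102, -0.039, 0.0712]
eef_rot: [180.0, 0.0, -88.8]
contact_force: [-0.9, 0.3, -1.0]
gripper_width: -0.0
gripper_force: 0.0
```

Call:
{"api": "jog_arm", "payload": {"deltas": [[[-1,-0.045,0.18,0,0],[-1,-0.045,0.18,0,0]]]}}

```text
time_s: 19.55
tcp_pos: [0.6093, -0.0355, 0.0713]
eef_rot: [180.0, -0.0, -88.8]
contact_force: [0.7, -3.3, 0.1]
gripper_width: 0.0006
gripper_force: 1.8
```

Call:
{"api": "jog_arm", "payload": {"deltas": [[[-1,-0.045,0.18,0,0],[-1,-0.045,0.18,0,0]]]}}

```text
time_s: 19.8
tcp_pos: [0.6084, -0.0327, 0.0712]
eef_rot: [180.0, -0.1, -88.8]
contact_force: [0.6, -5.5, -1.4]
gripper_width: 0.0006
gripper_force: 2.6
```

Call:
{"api": "jog_arm", "payload": {"deltas": [[[-1,-0.045,0.18,0,0],[-1,-0.045,0.18,0,0]]]}}

```text
time_s: 20.05
tcp_pos: [0.6075, -0.0286, 0.0713]
eef_rot: [180.0, -0.0, -88.8]
contact_force: [0.3, -4.0, -1.1]
gripper_width: 0.0
gripper_force: 2.0
```

Call:
{"api": "jog_arm", "payload": {"deltas": [[[-1,-0.045,0.18,0,0]]]}}

```text
time_s: 20.18
tcp_pos: [0.607, -0.0268, 0.0713]
eef_rot: [180.0, -0.0, -88.8]
contact_force: [2.8, -7.6, -1.9]
gripper_width: 0.0002
gripper_force: 3.2
```

Call:
{"api": "jog_arm", "payload": {"deltas": [[[-1,-0.035,0.14,0,0]]]}}

```text
time_s: 20.3
tcp_pos: [0.6068, -0.0257, 0.0714]
eef_rot: [-180.0, -0.1, -88.8]
contact_force: [2.0, -8.4, -1.3]
gripper_width: 0.0002
gripper_force: 4.0
```

Call:
{"api": "jog_arm", "payload": {"deltas": [[[-1,-0.03,0.12,0,0]]]}}

```text
time_s: 20.42
tcp_pos: [0.6065, -0.0247, 0.0714]
eef_rot: [-180.0, -0.1, -88.8]
contact_force: [1.7, -8.2, -1.5]
gripper_width: 0.0003
gripper_force: 4.3
```

Call:
{"api": "jog_arm", "payload": {"deltas": [[[-1,-0.025,0.1,0,0]]]}}

```text
time_s: 20.55
tcp_pos: [0.6063, -0.0237, 0.0714]
eef_rot: [-180.0, -0.1, -88.8]
contact_force: [1.6, -8.2, -0.4]
gripper_width: 0.0004
gripper_force: 3.9
```

Call:
{"api": "jog_arm", "payload": {"deltas": [[[-1,-0.015,0.06,0,0]]]}}

```text
time_s: 20.68
tcp_pos: [0.6061, -0.023, 0.0714]
eef_rot: [-180.0, -0.1, -88.8]
contact_force: [1.3, -6.5, -0.9]
gripper_width: 0.0002
gripper_force: 3.2
```

Easing; the stop is near.

Call:
{"api": "jog_arm", "payload": {"deltas": [[[-1,-0.015,0.06,0,0]]]}}

```text
time_s: 20.8
tcp_pos: [0.606, -0.0222, 0.0715]
eef_rot: [-180.0, -0.0, -88.8]
contact_force: [2.8, -6.9, 0.3]
gripper_width: 0.0002
gripper_force: 3.7
```

Call:
{"api": "jog_arm", "payload": {"deltas": [[[-1,-0.012,0.05,0,0]]]}}

```text
time_s: 20.92
tcp_pos: [0.606, -0.022, 0.0716]
eef_rot: [-180.0, -0.1, -88.8]
contact_force: [1.9, -9.6, -0.4]
gripper_width: 0.0006
gripper_force: 4.6
```

Call:
{"api": "jog_arm", "payload": {"deltas": [[[-1,-0.01,0.04,0,0]]]}}

```text
time_s: 21.05
tcp_pos: [0.606, -0.0219, 0.0716]
eef_rot: [-180.0, -0.1, -88.8]
contact_force: [2.6, -10.8, -0.1]
gripper_width: 0.0005
gripper_force: 5.2
```

Call:
{"api": "jog_arm", "payload": {"deltas": [[[-1,-0.01,0.04,0,0],[-1,0,0,0,0]]]}}

```text
time_s: 21.3
tcp_pos: [0.6059, -0.0218, 0.0717]
eef_rot: [-180.0, -0.1, -88.8]
contact_force: [2.4, -11.3, 0.1]
gripper_width: 0.0003
gripper_force: 5.5
```

Call:
{"api": "jog_arm", "payload": {"deltas": [[[-1,-0.007,0.03,0,0],[-1,0,0,0,0]]]}}

```text
time_s: 21.55
tcp_pos: [0.6059, -0.0217, 0.0718]
eef_rot: [-180.0, -0.1, -88.8]
contact_force: [2.6, -12.0, 0.8]
gripper_width: 0.0003
gripper_force: 5.9
```

Call:
{"api": "jog_arm", "payload": {"deltas": [[[-1,-0.012,0.05,0,0],[-1,0,0,0,0]]]}}

```text
time_s: 21.8
tcp_pos: [0.6059, -0.0215, 0.0719]
eef_rot: [-180.0, -0.1, -88.8]
contact_force: [2.9, -13.8, 1.1]
gripper_width: 0.0004
gripper_force: 6.7
```

Call:
{"api": "jog_arm", "payload": {"deltas": [[[-1,-0.007,0.03,0,0],[-1,0,0,0,0]]]}}

```text
time_s: 22.05
tcp_pos: [0.6059, -0.0214, 0.0719]
eef_rot: [-180.0, -0.1, -88.8]
contact_force: [3.3, -14.4, 0.3]
gripper_width: 0.0001
gripper_force: 7.2
```

Call:
{"api": "jog_arm", "payload": {"deltas": [[[-1,0.1,-0.4,0,0],[-1,0.3,-1.2,0,0],[-1,0.35,-1.4,0.5,0],[-1,-2.67,-0.63,1,0.055],[-1,-2.67,-0.63,0.5,0.055],[-1,-2.67,-0.63,-0.5,0.055],[-1,-2.67,-0.63,-1.5,0.055],[-1,0,0,0,0]]]}}

```text
time_s: 23.05
tcp_pos: [0.5038, -0.0754, 0.0709]
eef_rot: [179.9, 0.0, -76.2]
contact_force: [0.1, -0.4, 1.0]
gripper_width: 0.0004
gripper_force: 0.0
```

```bash
python3 - <<'E'
from h import *
s=r.get_state(); print({k:np.round(s[k],4) for k in("contact_force","tcp_pos","eef_rot")})
t=r.capture("top"); cv2.imwrite("pics/t3.png",t)
for n,im in(("t0",cv2.imread("pics/top0.png")),("t3",t)):
    m=mask(im,(4,150,60),(20,255,255)); N,l,st,ce=cv2.connectedComponentsWithStats(m)
    for k in range(1,N):
        if st[k][4]>40: print(n,st[k].tolist(),np.round(ce[k],1))
E
```

```text
{'contact_force': array([ 0.0613, -0.3662,  0.9519]), 'tcp_pos': array([ 0.5038, -0.0754,  0.0709]), 'eef_rot': array([ 1.799003e+02,  4.030000e-02, -7.622960e+01])}
t0 [297, 220, 16, 21, 238] [304.8 230. ]
t0 [212, 237, 14, 23, 221] [218.5 248.7]
t0 [309, 269, 16, 23, 270] [316.4 279.3]
t0 [221, 288, 16, 22, 252] [228.8 298.8]
t3 [298, 221, 9, 20, 86] [302.  231.2]
t3 [213, 238, 13, 22, 140] [219.2 250.4]
```

Call:
{"api": "jog_arm", "payload": {"deltas": [[[-1,-0.06,0.24,0,0],[-1,-0.06,0.24,0,0],[-1,-0.06,0.24,0,0],[-1,-0.06,0.24,0,0]]]}}

```text
time_s: 23.6
tcp_pos: [0.5037, -0.0646, 0.0712]
eef_rot: [180.0, 0.0, -76.2]
contact_force: [1.3, -0.2, -1.0]
gripper_width: 0.0004
gripper_force: 0.0
```

Call:
{"api": "jog_arm", "payload": {"deltas": [[[-1,-0.045,0.18,0,0],[-1,-0.045,0.18,0,0]]]}}

```text
time_s: 23.85
tcp_pos: [0.5027, -0.0612, 0.0713]
eef_rot: [180.0, -0.0, -76.2]
contact_force: [0.6, 0.2, 0.4]
gripper_width: 0.0004
gripper_force: 0.0
```

Call:
{"api": "jog_arm", "payload": {"deltas": [[[-1,-0.045,0.18,0,0],[-1,-0.045,0.18,0,0]]]}}

```text
time_s: 24.1
tcp_pos: [0.5016, -0.0586, 0.0712]
eef_rot: [180.0, -0.1, -76.2]
contact_force: [1.2, -6.9, -2.9]
gripper_width: 0.0005
gripper_force: 3.3
```

Call:
{"api": "jog_arm", "payload": {"deltas": [[[-1,-0.045,0.18,0,0],[-1,-0.045,0.18,0,0]]]}}

```text
time_s: 24.35
tcp_pos: [0.5007, -0.0548, 0.0712]
eef_rot: [180.0, -0.1, -76.2]
contact_force: [1.0, -6.1, -1.8]
gripper_width: 0.0009
gripper_force: 2.5
```

Call:
{"api": "jog_arm", "payload": {"deltas": [[[-1,-0.045,0.18,0,0],[-1,-0.045,0.18,0,0]]]}}

```text
time_s: 24.6
tcp_pos: [0.4999, -0.0508, 0.0712]
eef_rot: [180.0, -0.0, -76.2]
contact_force: [2.6, -6.1, -0.7]
gripper_width: 0.0005
gripper_force: 2.8
```

Call:
{"api": "jog_arm", "payload": {"deltas": [[[-1,-0.045,0.18,0,0]]]}}

```text
time_s: 24.72
tcp_pos: [0.4995, -0.0492, 0.0713]
eef_rot: [180.0, -0.1, -76.2]
contact_force: [2.5, -9.8, -1.5]
gripper_width: 0.0007
gripper_force: 4.4
```

Call:
{"api": "jog_arm", "payload": {"deltas": [[[-1,-0.035,0.14,0,0]]]}}

```text
time_s: 24.85
tcp_pos: [0.4993, -0.048, 0.0714]
eef_rot: [180.0, -0.1, -76.2]
contact_force: [2.4, -8.6, -1.0]
gripper_width: 0.0005
gripper_force: 4.3
```

Call:
{"api": "jog_arm", "payload": {"deltas": [[[-1,-0.03,0.12,0,0]]]}}

```text
time_s: 24.98
tcp_pos: [0.499, -0.0467, 0.0714]
eef_rot: [180.0, -0.1, -76.2]
contact_force: [1.9, -6.9, 0.1]
gripper_width: 0.0005
gripper_force: 3.4
```

Call:
{"api": "jog_arm", "payload": {"deltas": [[[-1,-0.025,0.1,0,0]]]}}

```text
time_s: 25.1
tcp_pos: [0.4987, -0.0457, 0.0714]
eef_rot: [180.0, -0.1, -76.2]
contact_force: [3.0, -10.8, -1.7]
gripper_width: 0.0003
gripper_force: 5.4
```

Call:
{"api": "jog_arm", "payload": {"deltas": [[[-1,-0.007,0.03,0,0],[-1,0,0,0,0]]]}}

```text
time_s: 25.35
tcp_pos: [0.4987, -0.0457, 0.0715]
eef_rot: [180.0, -0.1, -76.2]
contact_force: [2.5, -11.1, -0.7]
gripper_width: -0.0002
gripper_force: 4.8
```

Call:
{"api": "jog_arm", "payload": {"deltas": [[[-1,-0.007,0.03,0,0],[-1,0,0,0,0]]]}}

```text
time_s: 25.6
tcp_pos: [0.4987, -0.0456, 0.0715]
eef_rot: [180.0, -0.1, -76.2]
contact_force: [2.8, -12.1, -0.4]
gripper_width: 0.0004
gripper_force: 5.6
```

Call:
{"api": "jog_arm", "payload": {"deltas": [[[-1,-0.007,0.03,0,0],[-1,0,0,0,0]]]}}

```text
time_s: 25.85
tcp_pos: [0.4987, -0.0456, 0.0716]
eef_rot: [180.0, -0.1, -76.2]
contact_force: [2.9, -12.2, -0.4]
gripper_width: 0.0003
gripper_force: 6.3
```

Call:
{"api": "jog_arm", "payload": {"deltas": [[[-1,-0.012,0.05,0,0],[-1,0,0,0,0]]]}}

```text
time_s: 26.1
tcp_pos: [0.4986, -0.0454, 0.0716]
eef_rot: [180.0, -0.1, -76.2]
contact_force: [4.8, -15.7, -1.0]
gripper_width: 0.0005
gripper_force: 7.6
```

Call:
{"api": "jog_arm", "payload": {"deltas": [[[-1,-0.005,0.02,0,0],[-1,0,0,0,0]]]}}

```text
time_s: 26.35
tcp_pos: [0.4986, -0.0454, 0.0716]
eef_rot: [180.0, -0.2, -76.2]
contact_force: [4.6, -16.4, -1.3]
gripper_width: 0.0002
gripper_force: 8.1
```

Call:
{"api": "jog_arm", "payload": {"deltas": [[[-1,0.1,-0.4,0,0],[-1,0.4,-1.6,0,0],[-1,0,0,3,0],[-1,0,0,5,0],[-1,0.8,4.43,0,0.037],[-1,0.8,4.43,0,0.037],[-1,0.8,4.43,0,0.037],[-1,0.8,4.43,0,0.037]]]}}

```text
time_s: 27.35
tcp_pos: [0.5357, 0.1149, 0.1514]
eef_rot: [-180.0, 0.0, -67.6]
contact_force: [0.5, -0.8, 0.5]
gripper_width: 0.0006
gripper_force: 0.0
```

Call:
{"api": "jog_arm", "payload": {"deltas": [[[-1,0.8,4.43,0,0.037],[-1,0.8,4.43,0,0.037],[-1,0,0,0,0],[-1,0,0,0,0]]]}}

```text
time_s: 27.85
tcp_pos: [0.5511, 0.2019, 0.1509]
eef_rot: [179.9, 0.0, -63.5]
contact_force: [-0.2, -0.0, -0.7]
gripper_width: 0.0003
gripper_force: 0.0
```

Call:
{"api": "jog_arm", "payload": {"deltas": [[[-1,0,0,-2,0],[-1,0,0,-3,0],[-1,0,0,-2.95,0],[-1,0,0,0,0]]]}}

```text
time_s: 28.35
tcp_pos: [0.5498, 0.2001, 0.07]
eef_rot: [179.7, -0.0, -63.6]
contact_force: [-0.0, -0.4, 1.2]
gripper_width: 0.0006
gripper_force: 0.0
```

Call:
{"api": "jog_arm", "payload": {"deltas": [[[-1,0.06,-0.24,0,0],[-1,0.06,-0.24,0,0],[-1,0.06,-0.24,0,0],[-1,0.06,-0.24,0,0]]]}}

```text
time_s: 28.85
tcp_pos: [0.5539, 0.1926, 0.0723]
eef_rot: [-180.0, 0.0, -63.5]
contact_force: [0.5, -0.6, 0.1]
gripper_width: 0.0007
gripper_force: 0.0
```

Call:
{"api": "jog_arm", "payload": {"deltas": [[[-1,0.045,-0.18,0,0],[-1,0.045,-0.18,0,0]]]}}

```text
time_s: 29.1
tcp_pos: [0.5546, 0.189, 0.0718]
eef_rot: [-180.0, 0.0, -63.5]
contact_force: [-1.0, 0.0, 0.1]
gripper_width: 0.0003
gripper_force: 0.0
```

Call:
{"api": "jog_arm", "payload": {"deltas": [[[-1,0.045,-0.18,0,0],[-1,0.045,-0.18,0,0]]]}}

```text
time_s: 29.35
tcp_pos: [0.5555, 0.1855, 0.0717]
eef_rot: [-180.0, 0.0, -63.5]
contact_force: [-1.0, 4.6, 1.1]
gripper_width: 0.0005
gripper_force: 1.9
```

Call:
{"api": "jog_arm", "payload": {"deltas": [[[-1,0.045,-0.18,0,0],[-1,0.045,-0.18,0,0]]]}}

```text
time_s: 29.6
tcp_pos: [0.5564, 0.183, 0.0716]
eef_rot: [-179.9, 0.1, -63.5]
contact_force: [-2.1, 5.5, -2.0]
gripper_width: 0.0004
gripper_force: 2.9
```

Call:
{"api": "jog_arm", "payload": {"deltas": [[[-1,0.045,-0.18,0,0],[-1,0.045,-0.18,0,0]]]}}

```text
time_s: 29.85
tcp_pos: [0.5574, 0.1789, 0.0718]
eef_rot: [-180.0, 0.0, -63.5]
contact_force: [-0.9, 3.5, -0.9]
gripper_width: 0.0004
gripper_force: 1.9
```

Call:
{"api": "jog_arm", "payload": {"deltas": [[[-1,0.045,-0.18,0,0],[-1,0.045,-0.18,0,0]]]}}

```text
time_s: 30.1
tcp_pos: [0.5583, 0.1751, 0.0718]
eef_rot: [-180.0, 0.0, -63.5]
contact_force: [-2.1, 8.6, -0.2]
gripper_width: 0.001
gripper_force: 3.7
```

Call:
{"api": "jog_arm", "payload": {"deltas": [[[-1,0.035,-0.14,0,0]]]}}

```text
time_s: 30.22
tcp_pos: [0.5587, 0.1741, 0.0718]
eef_rot: [-179.9, 0.1, -63.5]
contact_force: [-2.5, 8.9, -0.7]
gripper_width: 0.0005
gripper_force: 4.1
```

Call:
{"api": "jog_arm", "payload": {"deltas": [[[-1,0.03,-0.12,0,0]]]}}

```text
time_s: 30.35
tcp_pos: [0.559, 0.1731, 0.0719]
eef_rot: [-179.9, 0.1, -63.5]
contact_force: [-2.1, 8.6, 0.1]
gripper_width: 0.0003
gripper_force: 4.2
```

Call:
{"api": "jog_arm", "payload": {"deltas": [[[-1,0.02,-0.08,0,0]]]}}

```text
time_s: 30.48
tcp_pos: [0.5593, 0.1722, 0.072]
eef_rot: [-179.9, 0.1, -63.5]
contact_force: [-2.7, 7.4, 0.2]
gripper_width: 0.0001
gripper_force: 3.7
```

Call:
{"api": "jog_arm", "payload": {"deltas": [[[-1,0.015,-0.06,0,0]]]}}

```text
time_s: 30.6
tcp_pos: [0.5595, 0.1714, 0.072]
eef_rot: [-179.9, 0.0, -63.5]
contact_force: [-1.5, 6.6, -0.6]
gripper_width: 0.0006
gripper_force: 3.0
```

Call:
{"api": "jog_arm", "payload": {"deltas": [[[-1,0.015,-0.06,0,0]]]}}

```text
time_s: 30.72
tcp_pos: [0.5597, 0.1709, 0.072]
eef_rot: [-179.9, 0.0, -63.5]
contact_force: [-1.7, 7.5, -0.4]
gripper_width: 0.0005
gripper_force: 4.1
```

Call:
{"api": "jog_arm", "payload": {"deltas": [[[-1,0.01,-0.04,0,0]]]}}

```text
time_s: 30.85
tcp_pos: [0.5598, 0.1708, 0.072]
eef_rot: [-179.9, 0.1, -63.5]
contact_force: [-2.5, 8.9, 0.2]
gripper_width: 0.0002
gripper_force: 4.7
```

Call:
{"api": "jog_arm", "payload": {"deltas": [[[-1,0.01,-0.04,0,0],[-1,0,0,0,0]]]}}

```text
time_s: 31.1
tcp_pos: [0.5598, 0.1707, 0.072]
eef_rot: [-179.9, 0.1, -63.5]
contact_force: [-3.0, 10.5, 0.6]
gripper_width: 0.0007
gripper_force: 5.0
```

Call:
{"api": "jog_arm", "payload": {"deltas": [[[-1,0.012,-0.05,0,0],[-1,0,0,0,0]]]}}

```text
time_s: 31.35
tcp_pos: [0.5599, 0.1706, 0.0721]
eef_rot: [-179.9, 0.1, -63.5]
contact_force: [-4.0, 11.3, -1.2]
gripper_width: 0.0004
gripper_force: 5.8
```

Call:
{"api": "jog_arm", "payload": {"deltas": [[[-1,0.01,-0.04,0,0],[-1,0,0,0,0]]]}}

```text
time_s: 31.6
tcp_pos: [0.56, 0.1704, 0.0721]
eef_rot: [-179.9, 0.1, -63.5]
contact_force: [-4.9, 12.7, 0.5]
gripper_width: 0.0006
gripper_force: 6.4
```

Call:
{"api": "jog_arm", "payload": {"deltas": [[[-1,0.007,-0.03,0,0],[-1,0,0,0,0]]]}}

```text
time_s: 31.85
tcp_pos: [0.5601, 0.1704, 0.0722]
eef_rot: [-179.8, 0.1, -63.5]
contact_force: [-3.7, 13.8, 1.0]
gripper_width: 0.0006
gripper_force: 6.8
```

Call:
{"api": "jog_arm", "payload": {"deltas": [[[-1,0.007,-0.03,0,0],[-1,0,0,0,0]]]}}

```text
time_s: 32.1
tcp_pos: [0.5602, 0.1702, 0.0722]
eef_rot: [-179.8, 0.1, -63.5]
contact_force: [-5.2, 14.0, 1.3]
gripper_width: 0.0002
gripper_force: 7.3
```

Call:
{"api": "jog_arm", "payload": {"deltas": [[[-1,-0.1,0.4,0,0],[-1,-0.5,2.0,0,0],[-1,-0.5,2.0,2,0],[-1,0,0,4,0],[-1,0,0,5,0],[-1,-2,2.5,2,0],[-1,-3,4,0,0],[-1,-3,4,0,0]]]}}

```text
time_s: 33.1
tcp_pos: [0.4679, 0.3176, 0.2022]
eef_rot: [-180.0, -0.0, -63.5]
contact_force: [0.7, 0.3, -0.3]
gripper_width: 0.0004
gripper_force: 0.0
```

```bash
python3 - <<'E'
from h import *
a=r.capture("scene"); b=r.capture("top"); s=r.get_state(); print(s["tcp_pos"],s["contact_force"],s["time_s"])
for n,im in(("scene",a),("top",b)):
    m=mask(im,(4,150,60),(20,255,255)); N,l,st,ce=cv2.connectedComponentsWithStats(m)
    for k in range(1,N):
        if st[k][4]>25: print(n,st[k].tolist(),np.round(ce[k],1))
cv2.imwrite("pics/f.png",cv2.convertScaleAbs(np.hstack([cv2.resize(x,None,fx=2.4,fy=2.4,interpolation=2) for x in(a[210:360,220:410],b[170:320,190:330])]),alpha=1.5))
E
```

```text
[0.4666628  0.31961066 0.20196151] [ 1.21364527  0.12738336 -0.32192776] 33.2
scene [0, 213, 8, 15, 46] [  3.3 219.7]
top [297, 220, 10, 22, 107] [301.7 230.7]
top [220, 237, 7, 22, 83] [222.7 248. ]
top [309, 270, 8, 22, 102] [312.8 280.1]
top [230, 288, 8, 21, 80] [233.4 297.8]
```

View pics/f.png

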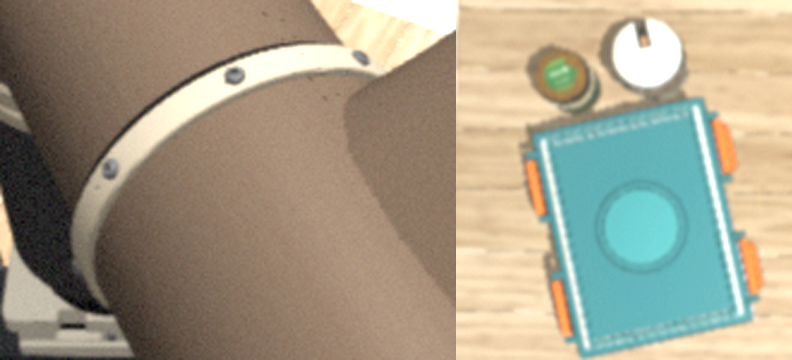

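```bash
python3 - <<'E'
from h import *
b=r.capture("top"); m=mask(b,(4,120,60),(22,255,255)); N,l,st,ce=cv2.connectedComponentsWithStats(m)
e=np.array([-.2402,.9707]);x=np.array([.9707,.2402])
for k in range(1,N):
    if st[k][4]>60:
        w=(cast("top",np.argwhere(l==k)[:,::-1],.088)[:,:2]-[.5245,.06])*1000; p=w@e; print(st[k][4],np.round([np.mean(w@x),*np.percentile(p,[2,50,98])],1))
E
```

```text
208 [ 312.6 -256.6 -239.3 -222.9]
102 [136.2  20.2  30.7  57.8]
132 [ 51.  -87.4 -81.  -75.5]
107 [53.8 75.6 80.3 85. ]
124 [-49.9 -86.6 -80.6 -75.4]
105 [-48.7  76.1  80.6  84.9]
```

```bash
python3 -c "
from plant import r
print(r.close_job())"
```

```text
the job is handed in; nothing more can be done
None
```

I pressed the lid home and shut all four clips in the order near-left, far-right, near-right, far-left. No force reading went above about 17 N, the jars were still standing in the last top view, and the job was handed in at about 33 s; it returned no verdict.

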